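Set the burr gap of the red spice mill

TASK

Set the grinding gap of the spice mill that has the red wing screw on top: turn the red screw clockwise (seen from above) until it bottoms, then back it off anticlockwise by an eighth of a turn (45 degrees) and let go. Do not turn the green screw of the other mill.

Things in the scene. Friction and masses are not known exactly. Their poses are not given: they have to be found in the camera images.
- red_screw (a joint): turn of the red wing screw about its upright axis, rad: 0 = bottomed (hard stop); grows anticlockwise seen from above (backing off), up to 2.6. Starts between 0.6 and 1.25, so one grasp does the whole job. It turns with a slight even drag (0.06 N m), stays where it is left, and does not rise or sink.
- red_wing (a point): point on the red screw's axis at the height to grip, 148 mm above the surface. The wing is an upright red bar 50 long, 12 thick, 38 mm tall (126 to 164 mm above the surface); grip it across the 12 mm. The point turns with it: x along the bar, y across, z up; a white dot on top marks the -x end. Below the bar: a hub 32 mm across down to 121 mm, then a white scale disc 62 mm across, top at 117 mm.
- red_mill: mill with the red screw and red band, grey, 74 mm across, on a dark foot 104 x 92 mm, fixed. Origin under the screw's axis at the surface, z up; spout to -x, hopper (rim 112 mm high) 70 mm to -y, crank at +y up to 88 mm high. When the screw is bottomed its bar lies along this x axis, white dot over the spout; ticks on the disc every 45 degrees, the first at the spout.
- green_dot (a point): white dot on top of the green wing screw, 17 mm from its axis and 163 mm above the surface, on the other mill, which is alike but with a green band and screw (leave this screw as it is).

How it is judged (in metres and radians):
On the way:
1. the red screw is turned clockwise until it bottoms (within 5 degrees of its stop) (value of joint red_screw below 0.09 rad), for 0.1 s.
At the end, for the whole second after the job is handed in: the red screw stands still 45 degrees (give or take 15) anticlockwise of its stop, released, and the green screw has not been turned (its dot within 5 mm of where it was) (value of joint red_screw between 0.523 and 1.047 rad and velocity of joint red_screw between -0.05 and 0.05 rad/s and distance of green_dot from where it was at the start of the episode below 0.005 m); the robot touches nothing.
It fails at once if the green screw is turned (its dot moves more than 5 mm) (distance of green_dot from where it was at the start of the episode above 0.005 m).
It also fails if it takes over 35 s, if anything falls off the work surface, if the arm or the gripper's body presses on something with over 40 N, if the wrist force passes 120 N, or if a joint passes its speed limit or range.

ROBOT

A 6-joint arm with a two-finger parallel gripper is mounted at the origin on the work surface; the furniture and walls round the work are solid. World frame = base frame: x ahead of the robot, y to its left, z up, the work surface at z = 0. Lengths are in mm, angles in rad, forces in N, time in s.
With the tool pointing down it reaches from about 300 to 1000 mm from the base axis. Payload 5.1 kg.
Tool frame: the origin (TCP) lies between the finger pads; the fingertips stand 25 mm ahead of it and the grasp point (between the pads) lies 6 mm ahead of it; z points along the fingers, y is the direction in which the jaws open and shut (so a half turn about z gives the same grasp; the last joint's range is limited). The gripper opens to 95 mm and grips with 3 to 60 N. Pads are 20 mm wide; open, the fingers measure 119 mm over their backs; the gripper's body (75 mm by 180 mm) begins 59 mm behind the grasp point.
Start: joints at [-1.264, 0.124, 1.65, -0, 1.367, -0.083], TCP at [246.97, -601.241, 239.656] pointing down, gripper open.
Joint ranges: [-2.61, 2.61], [-1.02, 2.33], [0.03, 2.71], [-1.35, 4.49], [0.32, 2.68], [-2.91, 2.91]. Speed limits (rad/s): [2.57, 2.57, 3.14, 3.14, 3.14, 3.14].

INTERFACE

Orientations are given as a rotation vector (axis times angle).
In Python, from workcell import arm gives the robot as it stands.
- The arm moves only by the tool apply_moves, never from a script. Its argument "plan" is text: rows parted by semicolons, each of 6 numbers parted by spaces: the shift along the tool's x, y, z in m, then the turn, a rotation vector about the tool's x, y, z in rad. A call has 1 to 20 rows; each row shifts and turns the commanded pose from where the row before left it, along the tool's axes as they then stand; what a row does not reach is not made up. A row lasts 1/12 s, in which the tool goes at most 41.7 mm and 7.16 degrees, less where a joint would pass 70% of its speed; a pose out of reach is approached as far as the arm can. A call with a gripper value outside its range is refused whole. "grip" is the closure, from -1 (fully open) to 1 (shut), set as the call begins (left out, the last holds). The fingers move at their own pace and stop on an object; "grip_force" is the grip in N (left out, the last holds). Time passes only in rows, so rows that do not move let the fingers close. It gives the time, the measured TCP pose, the force and the opening at its end, in the units of the state.
- arm.get_state(): the state, without advancing time (a new reading comes with each control period).
- arm.capture(name): name is "scene" or "top" or "wrist"; returns a dict with "image" (384x512x3 uint8, blue, green, red), "intrinsics" (3x3 intrinsics, pixels), "D" ([k1, k2, p1, p2, k3] as OpenCV has them; the pictures are not rectified), "origin" and "attitude" of the camera in the world. Camera axes: x right, y down, z forward; pixel columns grow to the right and rows downward; lengths in mm; the calibration is good to about 2 mm. A picture is of the moment at which its call begins. There is no depth.
- arm.hand_in(): hands the job in, once; it reports no verdict.
The state is a dict: "t": time; "joints": joint angles; "joint_velocities": joint speeds; "effort": joint torques, N m; "position": TCP position; "ee_rot": TCP orientation; "force": force on the tool from outside, world axes, zero at the start; "torque": the same for the moment, N m; "grip_width": finger opening in mm.
Only numpy, scipy, OpenCV 4.12 (cv2) and the standard library are available. Lean on these libraries where they do the work, as an engineer would, in place of code of your own. Each camera call takes 0.05 s, during which the arm holds its last target. There are 200 camera calls.

## Working session

There is one attempt and no reset: what is moved stays moved. The work goes in short steps, Python scripts to look and compute and a tool call to move; the robot and the scene stay as the last step left them, time stands still between calls to the robot, and variables do not carry over. Pictures are saved under pics/ and viewed, about 8 in all and at most 12, crops included, and the job is handed in when it is done.

Besides the shell and the picture viewer there is one more tool, called after "Request:" in YAML: its name, and indented under it one key for each argument. apply_moves: Moves the arm, as the interface text tells. Its arguments: {"type":"object","properties":{"plan":{"type":"string"},"grip":{"type":"number"},"grip_force":{"type":"number"}},"required":["plan"]}

```bash
mkdir -p pics; python3 - <<'E'
from workcell import arm
import cv2,pickle
s=arm.get_state();print(s)
d={}
for n in("scene","top"):
    c=arm.capture(n);d[n]=c;cv2.imwrite(f"pics/{n}0.png",c["image"]);print(n,c["intrinsics"],c["D"],c["origin"],c["attitude"])
pickle.dump(d,open("c0.pkl","wb"))
E
```

```text
{'t': 0.0, 'joints': array([-1.26360928e+00,  1.24507057e-01,  1.65164608e+00, -4.21620820e-05,
        1.36749670e+00, -8.25842906e-02]), 'joint_velocities': array([-0.0006398 ,  0.00121024, -0.0014697 ,  0.0012457 ,  0.00088139,
       -0.00032976]), 'effort': array([-2.19946858e-03, -4.17599738e+01, -3.59933710e+01,  7.72805535e-02,
        4.92159231e-02, -1.68705092e-04]), 'position': array([ 246.78085753, -600.70252163,  238.40223703]), 'ee_rot': array([-3.08011811e+00, -6.08001333e-01,  4.26294840e-04]), 'force': array([0.18377964, 0.04573761, 0.5671172 ]), 'torque': array([ 0.01092729, -0.02397115,  0.0243232 ]), 'grip_width': 94.89966451029305}
scene [[402.84276371   0.         255.75907251]
 [  0.         402.84276371 193.95243682]
 [  0.           0.           1.        ]] [0.01029229 0.         0.         0.         0.        ] [102.49435566 536.80585373 776.42468531] [-0.80688165  2.61448183 -1.02760943]
top [[358.15941018   0.         252.71385924]
 [  0.         358.15941018 195.27943178]
 [  0.           0.           1.        ]] [-0.06317595  0.          0.          0.          0.        ] [365.50374182   2.671662   956.40128152] [-2.16426185  2.13330084 -0.11879289]
```

View pics/top0.png

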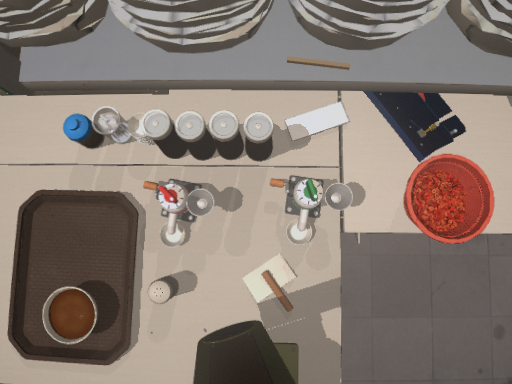

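View pics/scene0.png

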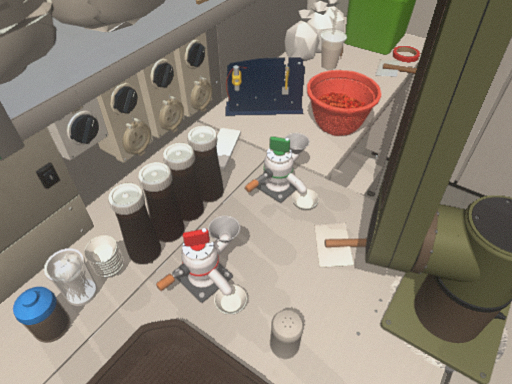

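Top view: the red mill is at about (172,197) and the green one at about (308,193). Spouts point down the image, hoppers right and cranks left. Jars stand just up-image of the red mill. Next I'll enlarge the red mill.

```bash
python3 - <<'E'
import cv2,pickle,numpy as np
d=pickle.load(open("c0.pkl","rb"))
a=cv2.resize(d["top"]["image"][155:255,130:230],None,fx=6,fy=6,interpolation=cv2.INTER_CUBIC)
for i in range(0,100,10):
    cv2.putText(a,str(130+i),(i*6,10),0,.35,(255,0,0));cv2.putText(a,str(155+i),(0,i*6+4),0,.35,(255,0,0));
    cv2.line(a,(i*6,12),(i*6,18),(255,0,0));cv2.line(a,(24,i*6),(30,i*6),(255,0,0))
cv2.imwrite("pics/crop1.png",a)
E
```

```text
(no output)
```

View pics/crop1.png

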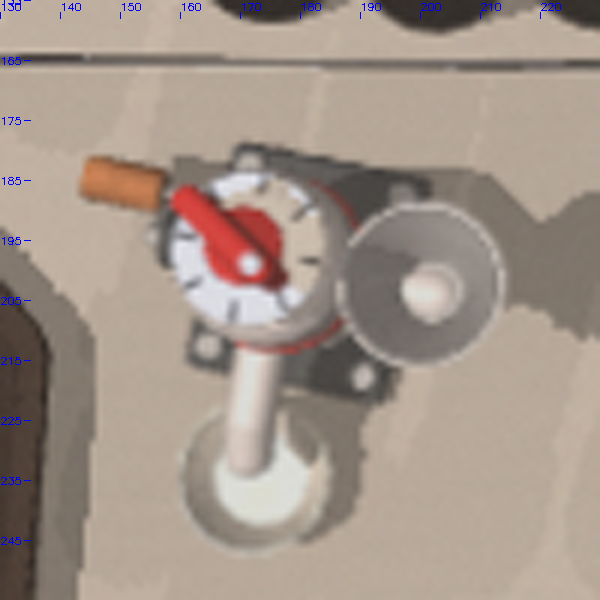

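The dot is at (171.7,198.7), the top of the bar runs from about (158.5,187) to (173.5,200), and the disc is centred near (170.5,196). Now a rough position, then a closer look with the wrist camera.

```bash
cat >h.py <<'E'
import cv2,pickle,numpy as np
from scipy.spatial.transform import Rotation as R
def cam(c): 
    return np.array(c["intrinsics"]),np.array(c["D"]),np.array(c["origin"]),R.from_rotvec(np.ravel(c["attitude"])) if np.size(c["attitude"])==3 else R.from_matrix(c["attitude"])
def back(c,px,z):
    K,D,o,r=cam(c);u=cv2.undistortPoints(np.array(px,float).reshape(-1,1,2),K,D).reshape(-1,2)
    v=r.apply(np.c_[u,np.ones(len(u))]);return o+v*((z-o[2])/v[:,2])[:,None]
def proj(c,P):
    K,D,o,r=cam(c);q=r.inv().apply(np.atleast_2d(P)-o);return cv2.projectPoints(q,np.zeros(3),np.zeros(3),K,D)[0].reshape(-1,2)
E
python3 - <<'E'
from h import *
np.set_printoptions(precision=1,suppress=True)
d=pickle.load(open("c0.pkl","rb"));t=d["top"]
print("dot",back(t,[171.7,198.7],164),"disc",back(t,[170.5,196],117),"barends",back(t,[[158.5,187],[173.5,200]],164))
print("spoutcup",back(t,[[173,234]],30),"hopper",back(t,[200.5,201.5],112),"foot",back(t,[[171,179],[202,185],[195,222],[161,216]],10))
print("green dot",back(t,[310,200],164))
from workcell import arm
s=arm.get_state();c=arm.capture("wrist");r=R.from_rotvec(s["ee_rot"])
print(c["intrinsics"],c["D"],"cam in tool",r.inv().apply(np.array(c["origin"])-s["position"]),(r.inv()*cam(c)[3]).as_matrix(), r.as_matrix())
E
```

```text
dot [[455.8 197.5 164. ]] disc [[467.5 212.3 117. ]] barends [[481.9 228.8 164. ]
 [452.9 193.3 164. ]]
spoutcup [[379.  223.2  30. ]] hopper [[455.9 140.9 112. ]] foot [[526.8 239.7  10. ]
 [511.4 155.   10. ]
 [412.  170.4  10. ]
 [426.5 262.2  10. ]]
green dot [[ 457.1 -111.7  164. ]]
[[286.3   0.  262.2]
 [  0.  286.3 190.5]
 [  0.    0.    1. ]] [0. 0. 0. 0. 0.] cam in tool [  70.2    0.7 -144.6] [[-0.  -1.  -0.3]
 [ 1.  -0.  -0. ]
 [ 0.  -0.3  1. ]] [[ 0.9  0.4 -0. ]
 [ 0.4 -0.9  0. ]
 [ 0.  -0.  -1. ]]
```

```bash
python3 - <<'E'
from h import *
from scipy.optimize import least_squares as L
np.set_printoptions(precision=1,suppress=True)
d=pickle.load(open("c0.pkl","rb"))
def tri(a,b):
    f=lambda p:np.r_[proj(d["top"],p)[0]-a,proj(d["scene"],p)[0]-b]
    s=L(f,[500,100,100]);return s.x,s.fun
for a,b in(((156,119),(128,193)),((190,120),(157,174)),((224,120),(180,153)),((450,160),(355,77)),((171.7,198.7),(187,243))):print(*tri(a,b))
E
```

```text
[626.  230.8 193.2] [ 1.4  2.2 -2.2 -0.7]
[624.9 154.8 185.8] [ 1.8  2.9 -3.  -0.9]
[626.1  79.2 188.4] [ 1.3  2.2 -2.5 -0.6]
[ 516.9 -458.3  150.4] [  8.   16.9 -23.5  -1.7]
[475.2 217.1 120.3] [-3.4 -6.1  5.7  1.2]
```

Request:
apply_moves:
  plan: "0 0 -0.03 0 0 0;0 0 -0.03 0 0 0;0.023 -0.03 0 0 0 0;0.023 -0.03 0 0 0 0;0.023 -0.03 0 0 0 0;0.023 -0.03 0 0 0 0;0.023 -0.03 0 0 0 0;0.023 -0.03 0 0 0 0;0.023 -0.03 0 0 0 0;0.023 -0.03 0 0 0 0;0.023 -0.03 0 0 0 0;0.023 -0.03 0 0 0 0;0.023 -0.03 0 0 0 0;0.023 -0.03 0 0 0 0;0.023 -0.03 0 0 0 0;0.023 -0.03 0 0 0 0;0.023 -0.03 0 0 0 0;0.023 -0.03 0 0 0 0;0.023 -0.03 0 0 0 0;0 0 0 0 0 0"
  grip: -1

```text
t: 1.82
position: [415.1, 24.4, 299.4]
ee_rot: [-3.077, -0.621, -0.001]
force: [0.0, 0.1, 0.2]
grip_width: 95.4
```

Request:
apply_moves:
  plan: "0.024 -0.0305 0 0 0 0;0.024 -0.0305 0 0 0 0;0.024 -0.0305 0 0 0 0;0.024 -0.0305 0 0 0 0;0.024 -0.0305 0 0 0 0;0 0 0 0 0 -0.12;0 0 0 0 0 -0.12;0 0 0 0 0 -0.12;0 0 0 0 0 -0.12;0 0 0 0 0 0;0 0 0 0 0 0"

```text
t: 2.73
position: [467.9, 205.2, 299.4]
ee_rot: [2.851, 1.318, -0.001]
force: [0.0, -0.9, 0.0]
grip_width: 95.5
```

```bash
python3 - <<'E'
from h import *
from workcell import arm
c=arm.capture("wrist");pickle.dump(c,open("w1.pkl","wb"))
print(arm.get_state()["position"],proj(c,[467,211.5,164]))
a=cv2.resize(c["image"],None,fx=1.5,fy=1.5,interpolation=cv2.INTER_CUBIC);cv2.imwrite("pics/w1.png",a)
E
```

```text
[467.92176316 205.24039565 299.43948791] [[257.05107599 183.45291313]]
```

View pics/w1.png

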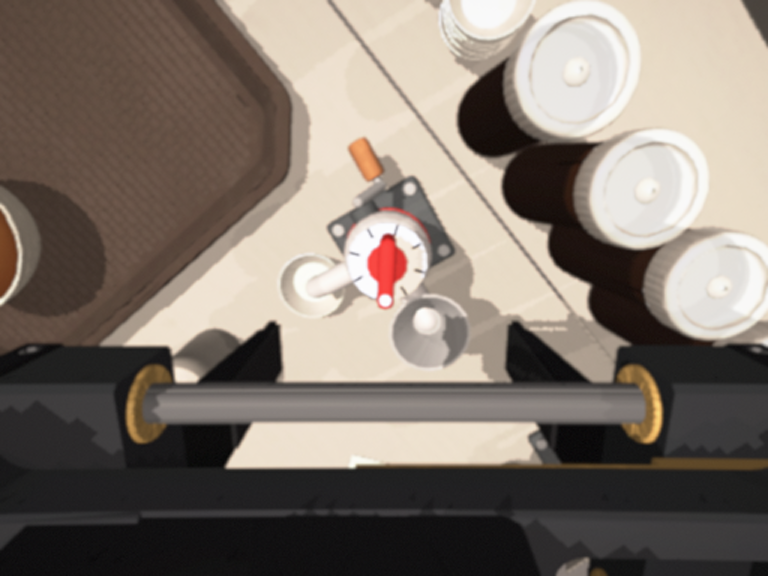

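The bar runs almost straight along tool x, from about (390,236) to (386,306) in the 1.5x picture, with the dot at (386,300). I'll enlarge it to read the points exactly.

```bash
python3 - <<'E'
from h import *
c=pickle.load(open("w1.pkl","rb"))
a=cv2.resize(c["image"][135:225,210:310],None,fx=6,fy=6,interpolation=cv2.INTER_CUBIC)
for i in range(0,100,10):
    cv2.putText(a,str(210+i),(i*6,10),0,.35,(255,0,0));cv2.putText(a,str(135+i),(0,i*6+4),0,.35,(255,0,0));
    cv2.line(a,(i*6,12),(i*6,18),(255,0,0));cv2.line(a,(24,i*6),(30,i*6),(255,0,0))
cv2.imwrite("pics/w1c.png",a)
E
```

```text
(no output)
```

View pics/w1c.png

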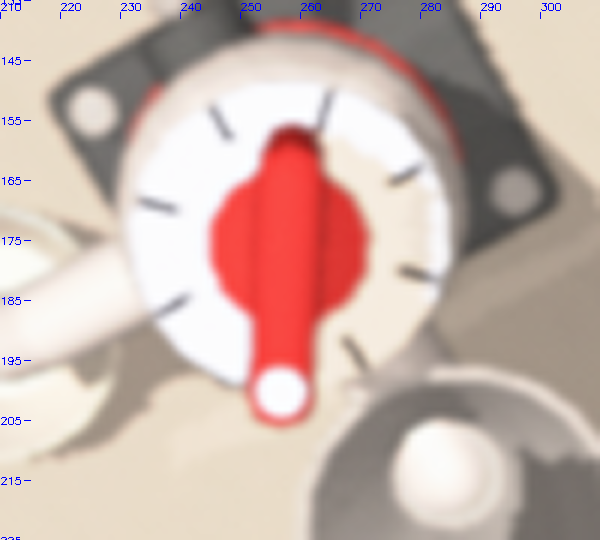

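```bash
python3 - <<'E'
from h import *
np.set_printoptions(precision=1,suppress=True)
c=pickle.load(open("w1.pkl","rb"))
print("dot,ends",back(c,[[256.7,200.2],[258.3,160],[256.7,206]],164))
t=back(c,[[238.5,186],[277.5,164],[246.5,155],[269,194],[236,169.5],[279.5,180],[263.5,153]],117);print(t)
m=(t[0]+t[1]+t[2]+t[3]+t[4]+t[5])/6;print("axis",m);v=t-m;print(np.degrees(np.arctan2(v[:,1],v[:,0])))
b=back(c,[[256.7,200.2]],164)[0]-m;print("dot r",np.hypot(*b[:2]),"dot dir",np.degrees(np.arctan2(b[1],b[0])))
E
```

```text
dot,ends [[455.3 198.4 164. ]
 [483.4 228.7 164. ]
 [451.3 193.7 164. ]]
[[440.6 215.4 117. ]
 [492.1 205.8 117. ]
 [471.8 236.8 117. ]
 [461.6 184.7 117. ]
 [451.4 232.  117. ]
 [481.9 189.8 117. ]
 [488.  225.9 117. ]]
axis [466.6 210.8 117. ]
[ 169.8  -10.9   78.7 -100.8  125.5  -53.9   35.3]
dot r 16.699006166423782 dot dir -132.39599423877533
```

Request:
apply_moves:
  plan: "0.0035 -0.0047 0 0 0 0.025;0 0 0.03 0 0 0;0 0 0.03 0 0 0;0 0 0.03 0 0 0;0 0 0.03 0 0 0;0 0 0.015 0 0 0;0 0 0.0104 0 0 0;0 0 0 0 0 0;0 0 0 0 0 0;0 0 0 0 0 0"

```text
t: 3.62
position: [467.7, 211.7, 156.1]
ee_rot: [2.866, 1.287, 0.005]
force: [-0.4, -0.6, 0.0]
grip_width: 95.0
```

Request:
apply_moves:
  plan: "0 0 0 0 0 0;0 0 0 0 0 0;0 0 0 0 0 0;0 0 0 0 0 0;0 0 0 0 0 0;0 0 0 0 0 0;0 0 0 0 0 0;0 0 0 0 0 0;0 0 0 0 0 0;0 0 0 0 0 0"
  grip: 1
  grip_force: 30

```text
t: 4.45
position: [466.5, 211.4, 154.2]
ee_rot: [-2.865, -1.288, 0.0]
force: [-0.0, 0.3, 0.0]
grip_width: 33.8
```

```bash
python3 - <<'E'
from workcell import arm
s=arm.get_state();print({k:s[k] for k in("t","position","ee_rot","force","torque","grip_width","joints")})
E
```

```text
{'t': 4.45, 'position': array([466.54704021, 211.44500993, 154.21658709]), 'ee_rot': array([-2.86545768e+00, -1.28790494e+00,  1.33235787e-04]), 'force': array([-0.04224574,  0.25429045,  0.00628925]), 'torque': array([-0.02875288, -0.02336566,  0.01188399]), 'grip_width': 33.80785202491692, 'joints': array([ 3.20688783e-01, -1.13875350e-01,  2.03685886e+00,  5.26841187e-07,
        1.21869446e+00,  1.04667752e+00])}
```

Request:
apply_moves:
  plan: "0 0 0 0 0 0;0 0 0 0 0 0;0 0 0 0 0 0;0 0 0 0 0 0;0 0 0 0 0 0;0 0 0 0 0 0"

```text
t: 4.95
position: [466.5, 211.5, 154.3]
ee_rot: [-2.865, -1.288, 0.0]
force: [-1.0, 0.3, 0.6]
grip_width: 12.1
```

```bash
python3 - <<'E'
from workcell import arm
s=arm.get_state();print({k:s[k] for k in("t","position","ee_rot","force","torque","grip_width","joints")})
E
```

```text
{'t': 4.95, 'position': array([466.47172745, 211.51543672, 154.26179284]), 'ee_rot': array([-2.86530352e+00, -1.28777835e+00,  1.88177016e-04]), 'force': array([-1.04662802,  0.30034714,  0.58228444]), 'torque': array([0.01596459, 0.06156371, 0.01067017]), 'grip_width': 12.102007683322615, 'joints': array([ 3.20768014e-01, -1.13994373e-01,  2.03688638e+00,  2.00770216e-04,
        1.21884030e+00,  1.04672098e+00])}
```

Request:
apply_moves:
  plan: "0 0 0 0 0 0.095;0 0 0 0 0 0.095;0 0 0 0 0 0.095;0 0 0 0 0 0.095;0 0 0 0 0 0.095;0 0 0 0 0 0.095;0 0 0 0 0 0.095;0 0 0 0 0 0.095;0 0 0 0 0 0.095;0 0 0 0 0 0.06;0 0 0 0 0 0;0 0 0 0 0 0;0 0 0 0 0 0"

```text
t: 6.03
position: [466.3, 211.9, 154.2]
ee_rot: [-3.139, 0.108, 0.001]
force: [-2.0, 3.9, 1.1]
grip_width: 12.0
```

```bash
cat >s.py <<'E'
from workcell import arm
import numpy as np
s=arm.get_state();r=s["ee_rot"];print({k:np.round(s[k],3) for k in("t","position","force","torque","grip_width","joints")},"yaw",np.degrees(2*np.arctan2(r[1],r[0])))
E
python3 s.py
```

```text
{'t': np.float64(6.033), 'position': array([466.299, 211.878, 154.239]), 'force': array([-2.028,  3.947,  1.103]), 'torque': array([ 0.61 ,  0.324, -0.028]), 'grip_width': np.float64(11.968), 'joints': array([ 3.210e-01, -1.140e-01,  2.037e+00,  1.000e-03,  1.219e+00,
        1.960e+00])} yaw 356.0468997315159
```

Request:
apply_moves:
  plan: "0 0 0 0 0 0.03;0 0 0 0 0 0.03;0 0 0 0 0 0.03;0 0 0 0 0 0;0 0 0 0 0 0"

```text
t: 6.45
position: [466.3, 211.9, 154.3]
ee_rot: [-3.131, 0.249, 0.001]
force: [-0.9, 4.9, 0.5]
grip_width: 11.8
```

```bash
python3 s.py
```

```text
{'t': np.float64(6.45), 'position': array([466.322, 211.908, 154.262]), 'force': array([-0.923,  4.936,  0.508]), 'torque': array([ 0.892,  0.37 , -0.067]), 'grip_width': np.float64(11.845), 'joints': array([ 3.210e-01, -1.140e-01,  2.037e+00,  1.000e-03,  1.219e+00,
        2.050e+00])} yaw 350.8895727876423
```

Request:
apply_moves:
  plan: "0 0 0 0 0 0.03;0 0 0 0 0 0.02;0 0 0 0 0 0;0 0 0 0 0 0"

```text
t: 6.78
position: [466.3, 211.9, 154.3]
ee_rot: [-3.124, 0.324, 0.001]
force: [-1.9, 4.4, 0.6]
grip_width: 11.9
```

```bash
python3 s.py
```

```text
{'t': np.float64(6.783), 'position': array([466.302, 211.927, 154.26 ]), 'force': array([-1.949,  4.35 ,  0.63 ]), 'torque': array([0.908, 0.457, 0.717]), 'grip_width': np.float64(11.851), 'joints': array([ 3.210e-01, -1.140e-01,  2.037e+00,  1.000e-03,  1.219e+00,
        2.099e+00])} yaw 348.1605523190236
```

Request:
apply_moves:
  plan: "0 0 0 0 0 0.015;0 0 0 0 0 0;0 0 0 0 0 0"

```text
t: 7.03
position: [466.2, 211.9, 154.3]
ee_rot: [-3.122, 0.347, 0.001]
force: [-2.6, 5.4, -0.1]
grip_width: 12.0
```

```bash
python3 s.py
```

```text
{'t': np.float64(7.033), 'position': array([466.235, 211.932, 154.266]), 'force': array([-2.57 ,  5.374, -0.069]), 'torque': array([0.85 , 0.542, 0.792]), 'grip_width': np.float64(12.03), 'joints': array([ 3.210e-01, -1.140e-01,  2.037e+00,  1.000e-03,  1.219e+00,
        2.113e+00])} yaw 347.30955774624846
```

The torque rose from 0.07 to 0.79 N m at tool yaw -11 to -12.7°, which matches the stop predicted from the ticks at about -10.3°. The screw has bottomed, so I back off now.

Request:
apply_moves:
  plan: "0 0 0 0 0 -0.09;0 0 0 0 0 -0.09;0 0 0 0 0 -0.09;0 0 0 0 0 -0.09;0 0 0 0 0 -0.09;0 0 0 0 0 -0.09;0 0 0 0 0 -0.09;0 0 0 0 0 -0.09;0 0 0 0 0 -0.09;0 0 0 0 0 0;0 0 0 0 0 0;0 0 0 0 0 0"

```text
t: 8.03
position: [466.3, 211.6, 154.3]
ee_rot: [-3.008, -0.904, 0.001]
force: [-2.9, 3.1, 1.3]
grip_width: 11.8
```

```bash
python3 s.py
```

```text
{'t': np.float64(8.033), 'position': array([466.337, 211.554, 154.268]), 'force': array([-2.887,  3.133,  1.292]), 'torque': array([0.624, 0.55 , 0.042]), 'grip_width': np.float64(11.822), 'joints': array([ 0.321, -0.114,  2.037,  0.   ,  1.219,  1.308])} yaw -326.5664705789147
```

Request:
apply_moves:
  plan: "0 0 0 0 0 0;0 0 0 0 0 0;0 0 0 0 0 0;0 0 0 0 0 0;0 0 0 0 0 0;0 0 0 0 0 0;0 0 0 0 0 0;0 0 0 0 0 0;0 0 0 0 0 0;0 0 0 0 0 0;0 0 0 0 0 0;0 0 0 0 0 0;0 0 0 0 0 0;0 0 0 0 0 0;0 0 0 0 0 0;0 0 0 0 0 0"
  grip: -1

```text
t: 9.37
position: [466.6, 211.4, 154.3]
ee_rot: [3.008, 0.906, 0.0]
force: [-0.2, 0.5, -1.1]
grip_width: 95.0
```

Open. Now I raise the arm and check.

Request:
apply_moves:
  plan: "0 0 -0.02 0 0 0;0 0 -0.03 0 0 0;0 0 -0.03 0 0 0;0 0 -0.03 0 0 0;0 0 -0.035 0 0 0;0 0 0 0 0 0;0 0 0 0 0 0;0 0 0 0 0 0"

```text
t: 10.03
position: [466.4, 211.4, 298.8]
ee_rot: [3.008, 0.906, -0.001]
force: [0.9, 0.9, -0.7]
grip_width: 95.2
```

```bash
python3 - <<'E'
from h import *
from workcell import arm
c=arm.capture("wrist");pickle.dump(c,open("w2.pkl","wb"))
p=proj(c,[466.6,210.9,140])[0].astype(int);x,y=p[0]-50,p[1]-45;print(x,y)
a=cv2.resize(c["image"][y:y+90,x:x+100],None,fx=6,fy=6,interpolation=cv2.INTER_CUBIC)
for i in range(0,100,10):
    cv2.putText(a,str(x+i),(i*6,10),0,.35,(255,0,0));cv2.putText(a,str(y+i),(0,i*6+4),0,.35,(255,0,0));
    cv2.line(a,(i*6,12),(i*6,18),(255,0,0));cv2.line(a,(24,i*6),(30,i*6),(255,0,0))
cv2.imwrite("pics/w2c.png",a)
E
```

```text
212 137
```

View pics/w2c.png

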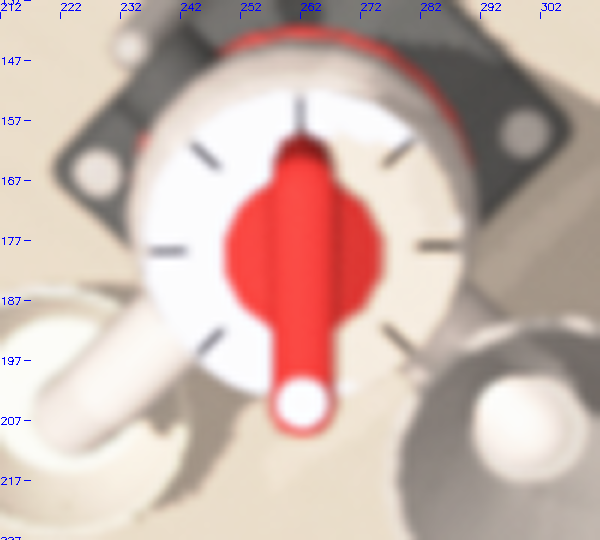

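The dot is at (262.5,204) and the bar lies in line with the top tick at (262,155). That is exactly one tick (45°) anticlockwise of the spout tick at (247,194). The fingers are open and clear.

```bash
python3 -c "
from workcell import arm
print(arm.hand_in())"
```

```text
the job is handed in; nothing more can be done
None
```

I turned the red screw clockwise to its stop, backed it off 45° anticlockwise, released it, and handed the job in at about 10 s of robot time.

- **Bottoming:** the moment about the screw's axis rose from about 0.07 to 0.79 N m at tool yaw −11 to −12.7°. The ticks on the disc put the stop at about −10.3°. The extra 1–2° is probably the bar slipping slightly in the grip.
- **Final position:** the last wrist picture shows the bar in line with the tick 45° anticlockwise of the spout tick. The tool yaw before release (33.4°) puts it about 44° from the stop.
- **Release and other mill:** the gripper was open (95 mm) and about 145 mm above the grip height at hand-in. I did not go near the green screw, and I took no closing picture of it.

An early two-camera fit of the red dot, based on a rough pixel reading, gave a height of 120 mm instead of 163 mm. I discarded it and used the wrist picture, which gave the dot 16.7 mm from the axis (17 mm is correct).

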